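Hang the parts basket in the bath's rim notch

ROBOT

A 6-joint arm with a two-finger parallel gripper is mounted at the origin on the work surface. World frame = base frame: x ahead of the robot, y to its left, z up, the work surface at z = 0. Lengths are in m, angles in rad, forces in N, time in s.
With the tool pointing down it reaches from about 0.3 to 0.775 m from the base axis. Payload 14.6 kg.
Tool frame: the origin (TCP) lies midway between the tips of the shut fingers; the grasp point (between the pads) lies 19 mm behind it (ctrl.grip_depth is the distance from the TCP to the grasp point, in m); z points along the fingers, x is the direction in which the jaws open and shut, and the axes are right-handed (so a half turn about z gives the same grasp; the last joint's range is limited). The gripper opens to 94 mm and grips with 3 to 60 N. Pads are 16 mm wide; open, the fingers measure 119 mm over their backs; the gripper's body (75 mm by 177 mm) begins 78 mm behind the grasp point.
Start: joints at [-1.319, 0.3, 1.521, -0, 1.321, -0.067], TCP at [0.172, -0.522, 0.167] pointing down, gripper open.
Joint ranges: [-3.03, 3.03], [-0.79, 2.21], [0.23, 2.52], [-1.04, 4.18], [0, 3.07], [-2.55, 2.55]. Speed limits (rad/s): [2.22, 2.22, 2.57, 3.14, 3.14, 3.14].

INTERFACE

Orientations are given as [roll, pitch, yaw] about the fixed x, y, z axes, in that order (R = Rz(yaw) Ry(pitch) Rx(roll)).
In Python, from station import ctrl gives the robot as it stands.
- The arm moves only by the tool play_rows, never from a script. Its argument "steps" is a list that holds one entry, the list of rows, each a list of 7 numbers: the shift along the tool's x, y, z in cm, then the turn, a rotation vector about the tool's x, y, z in rad, then the opening, from 0 (shut) to 1 (fully open). In form: [[[x, y, z, ax, ay, az, hand], ...]]. A call has 1 to 20 rows; each row is the pose to reach, as a shift and turn from the pose measured when the call began, along the tool's axes at that moment; what a row does not reach only later rows make up. A row lasts 1/12 s, in which the tool goes at most 41.7 mm and 7.16 degrees, less where a joint would pass 70% of its speed; a pose out of reach is approached as far as the arm can. A call with a gripper value outside its range is refused whole. The fingers move at their own pace and stop on an object; "force" is the grip in N (left out, the last holds). Time passes only in rows, so rows that repeat a pose let the fingers close. It gives the time, the measured TCP pose, the force and the opening at its end, in the units of the state.
- ctrl.get_obs(): the state, without advancing time (a new reading comes with each control period).
- ctrl.camera(name): name is "scene" or "top"; returns a dict with "frame" (400x640x3 uint8, blue, green, red), "fovy" (degrees; the focal length in pixels is half the picture's height over the tangent of half this angle, whatever the lens; pixels are square), "cx", "cy" (the principal point, pixels), "D" ([k1, k2, p1, p2, k3] as OpenCV has them; the pictures are not rectified), "world_to_cam" (4x4, takes a point from world to camera coordinates). Camera axes: x right, y up, looking along -z (the intrinsics and any distortion apply to the point x, -y, -z); pixel columns grow to the right and rows downward; lengths in m; the calibration is good to about 2 mm. A picture is of the moment at which its call begins. There is no depth.
- ctrl.hand_in(): hands the job in, once; it reports no verdict.
The state is a dict: "time_s": time; "qpos": joint angles; "joint_vel": joint speeds; "tau": joint torques, N m; "ee_pos": TCP position; "eef_rot": TCP orientation; "force": force on the tool from outside, world axes, zero at the start; "moment": the same for the moment, N m; "grip_width": finger opening in m.
Only numpy, scipy, OpenCV 4.12 (cv2) and the standard library are available. Lean on these libraries where they do the work, as an engineer would, in place of code of your own. Each camera call takes 0.05 s, during which the arm holds its last target. There are 200 camera calls.

TASK

Pick up the small steel parts basket by its red tab and hang it inside the empty blue rinse bath, its hook over the bath's near rim (the one with the yellow edge), resting on the rim beside the notch; then slide it along the rim until the hook drops fully home into the notch, and let go. Work gently: never press or drag the basket on the bath harder than 25 N, and leave the bottle, the jar and the screwdriver where they are.

Things in the scene. Friction and masses are not known exactly. Their poses are not given: they have to be found in the camera images.
- tab (a point): Grip point of the red plastic tab on top of the basket's hook: an upright plate 12 mm thick (along basket x), 30 mm wide (y), from 16 mm below to 20 mm above this point, on a 16 mm wide neck. Take it across its thickness from above. Axes are the basket's: z up, x from the hook's lip towards the basket. The basket's underside is 102 mm below this point, its middle 38 mm to +x.
- hook (a point): Middle of the underside of the hook's bridge, 32 mm below the tab point, 70 mm above the basket's underside; basket axes. The hook is 20 mm wide (y). Its inner leg (the basket's back strap) begins 5 mm to +x, its lip 5 mm to -x: a slot 10 mm wide, open downwards. The lip reaches 22 mm below this point, the inner leg to the basket's underside; the lip's end flares outwards.
- basket: The loose parts basket, about 0.22 kg: open steel box of slats, 60 x 60 x 40 mm, with a few small parts fixed in it, its hook and red tab rising above its -x side to 122 mm height; it stands on the bench. Origin at the centre of its underside, z up.
- bath: Empty blue plastic rinse bath, fixed to the bench, open top, 150 mm (x) by 250 mm (y) by 110 mm high, rigid walls 6 mm thick, floor 8 mm, a grey side handle standing out 24 mm at each end; origin at the centre of its underside, z up. The near wall (towards the robot, at -x) has a yellow top edge, 10 mm high, flush with it, from y = -60 to +60 mm, broken by a notch.
- rim_mid (a point): Middle of the near wall's rim (top edge, middle of its thickness), 72 mm to -x of the bath's origin, 110 mm up; bath axes, the rim runs along y. One square notch, 23 mm wide, 10 mm deep, is cut in the yellow edge; its place differs each time and is not given: its centre lies between y = -25 and +25 mm from here. Set down at y = -45 or +45 mm, the hook rests on plain rim.
- oilcan_mid (a point): Bystander: centre of a standing white bottle with yellow label and red cap, 42 mm diameter, 110 mm high, loose.
- jar_mid (a point): Bystander: centre of a standing glass jar with green lid, 48 mm diameter, 55 mm high, loose.
- driver_mid (a point): Bystander: the middle of a screwdriver with orange handle lying on the bench, 150 mm long, its blade to +x of this frame; loose.
Things that resemble listed ones, but are neither listed nor needed, are in the scene too. Of the things like the basket, leave any that is green or purple; of the rest the larger one is meant.

How it is judged:
By the outcome, as a careful person would: the job done as asked, in the order asked, and still so for the second after the job is handed in, with the robot touching nothing.
It also fails if it takes over 70 s, if anything falls off the work surface, if the arm or the gripper's body presses on something with over 40 N, if the wrist force passes 120 N, or if a joint passes its speed limit or range.

## Working session

There is one attempt and no reset: what is moved stays moved. The work goes in short steps, Python scripts to look and compute and a tool call to move; the robot and the scene stay as the last step left them, time stands still between calls to the robot, and variables do not carry over. Pictures are saved under pics/ and viewed, about 8 in all and at most 12, crops included, and the job is handed in when it is done.

Besides the shell and the picture viewer there is one more tool, called after "Request:" as name(argument=value, ...) on one line, values as JSON. play_rows: Moves the arm, as the interface text tells. Its arguments: {"type":"object","properties":{"steps":{"type":"array"},"force":{"type":"number"}},"required":["steps"]}

```bash
ls; mkdir -p pics; cat > h.py <<'E'
import numpy as np, cv2
from station import ctrl
def K(c):
    f=200/np.tan(np.radians(c["fovy"])/2); return np.array([[f,0,c["cx"]],[0,f,c["cy"]],[0,0,1.]])
def proj(c,P):
    P=np.atleast_2d(P).astype(float); W=np.array(c["world_to_cam"]); q=P@W[:3,:3].T+W[:3,3]; q=q*[1,-1,-1]
    return cv2.projectPoints(q,np.zeros(3),np.zeros(3),K(c),np.array(c["D"],float))[0][:,0]
def ray(c,uv):
    u=cv2.undistortPoints(np.array(uv,float).reshape(-1,1,2),K(c),np.array(c["D"],float))[:,0]
    W=np.array(c["world_to_cam"]); R=W[:3,:3]; o=-R.T@W[:3,3]
    d=np.c_[u[:,0],-u[:,1],-np.ones(len(u))]@R; return o,d
def atz(c,uv,z):
    o,d=ray(c,uv); z=np.broadcast_to(z,len(d)); return o+d*((z-o[2])/d[:,2])[:,None]
def crop(c,x0,y0,x1,y1,s,fn): cv2.imwrite(fn,cv2.resize(c["frame"][y0:y1,x0:x1],None,fx=s,fy=s,interpolation=cv2.INTER_CUBIC))
E
python3 - <<'E'
from h import *
import pickle
o=ctrl.get_obs(); print(o)
for n in("scene","top"):
    c=ctrl.camera(n); pickle.dump(c,open(n+".pkl","wb")); cv2.imwrite(f"pics/{n}0.png",c["frame"])
    W=np.array(c["world_to_cam"]);print(n,-W[:3,:3].T@W[:3,3],c["fovy"],c["D"])
E
```

```text
pics
{'time_s': 0.0, 'qpos': array([-1.31854811e+00,  3.00456735e-01,  1.52156006e+00, -1.01536088e-06,
        1.32069386e+00, -6.65965776e-02]), 'joint_vel': array([ 0.00244768, -0.00106944,  0.00097316,  0.00110908,  0.00107076,
       -0.00010087]), 'tau': array([ 4.41792190e-04, -5.31808448e+01, -3.52732301e+01,  7.09131989e-02,
        2.44293694e-02, -1.08625734e-04]), 'ee_pos': array([ 0.1723332 , -0.52199273,  0.16640312]), 'eef_rot': array([-3.14151923e+00,  1.11558898e-03, -1.25195124e+00]), 'force': array([ 0.43286958, -0.52771751, -0.18052993]), 'moment': array([ 0.00916818, -0.00919721, -0.00414799]), 'grip_width': 0.0940970046820637}
scene [ 0.91459379 -0.62642876  1.06585497] 46.30606568058212 [-0.10352057  0.          0.          0.          0.        ]
top [ 0.37649871 -0.06257657  1.20838134] 48.157664511593204 [-0.09185869  0.          0.          0.          0.        ]
```

View pics/scene0.png

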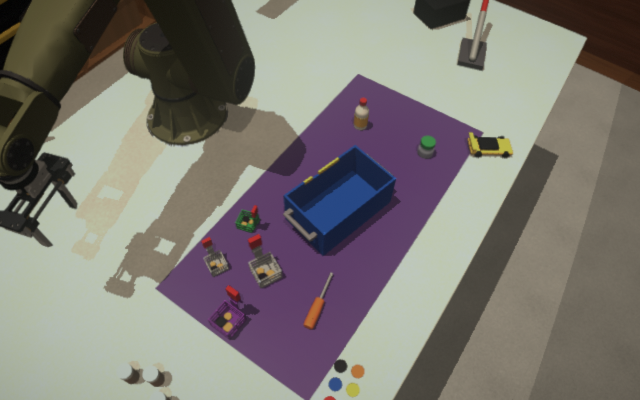

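View pics/top0.png

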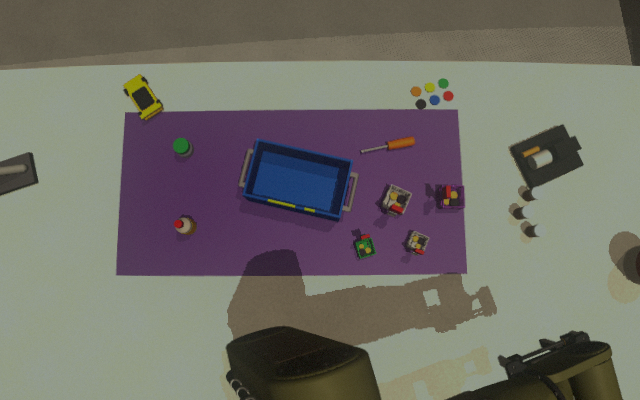

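Scene: the bath is near (340,197) and the larger grey basket near (265,268), with its red tab at (256,243). In the top view the basket is at (396,200) and the yellow rim runs (268,203)-(315,211). Next I'll enlarge crops of both.

```bash
python3 - <<'E'
from h import *
import pickle
t=pickle.load(open("top.pkl","rb"));s=pickle.load(open("scene.pkl","rb"))
def cr(c,x0,y0,x1,y1,k): 
    return np.clip(cv2.resize(c["frame"][y0:y1,x0:x1],None,fx=k,fy=k,interpolation=cv2.INTER_CUBIC)*1.4,0,255).astype('uint8')
cv2.imwrite("pics/t1.png",cr(t,235,135,435,265,4))
cv2.imwrite("pics/s1.png",cr(s,230,140,400,290,4)[:600])
E
```

```text
(no output)
```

View pics/t1.png

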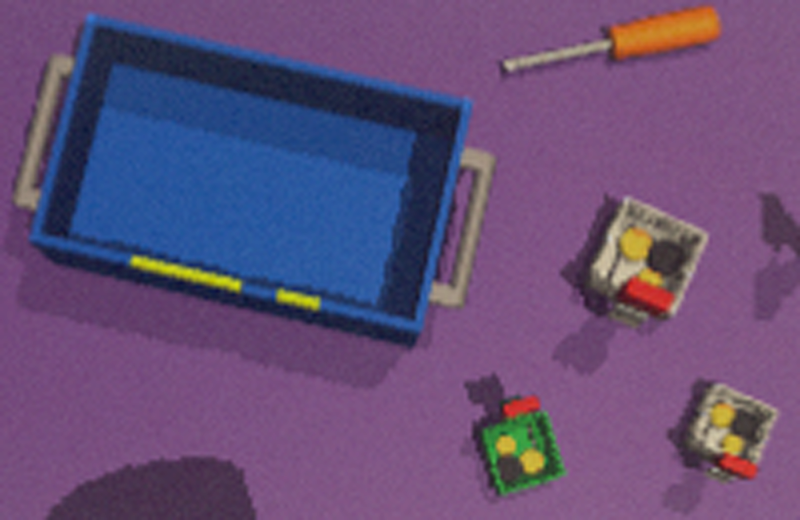

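View pics/s1.png

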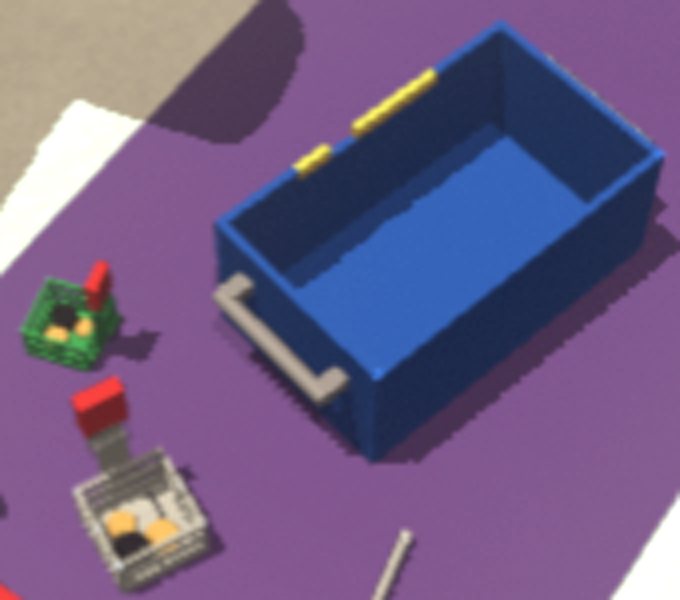

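```bash
cat > fit.py <<'E'
from h import *
import pickle
from scipy.optimize import least_squares
t=pickle.load(open("top.pkl","rb"));s=pickle.load(open("scene.pkl","rb"))
T=lambda p:(np.array(p)+.5)/4-.5+[235,135]
S=lambda p:(np.array(p)+.5)/4-.5+[230,140]
def w(p,M):
    M=np.array(M,float);c,n=np.cos(p[2]),np.sin(p[2]); return M@np.array([[c,n,0],[-n,c,0],[0,0,1]])+[p[0],p[1],0]
def fit(obs,p0):
    f=lambda p:np.concatenate([(proj(c,w(p,M))-px).ravel() for c,M,px in obs])
    r=least_squares(f,p0,loss='soft_l1'); print(np.round(r.x,4),"\n",np.round(r.fun.reshape(-1,2).T,1)); return r.x
C=[[.075,.125,.11],[.075,-.125,.11],[-.075,-.125,.11],[-.075,.125,.11]]
ob=[(t,C,T([[90,15],[470,100],[418,330],[34,240]])),(s,C,S([[663,153],[378,376],[217,222],[500,22]]))]
b=fit(ob,[.5,0,0]); fit(ob[:1],b);fit(ob[1:],b)
for c,px in((t,T([[131,260],[242,286],[277,296],[321,303]])),(s,S([[437,72],[353,130],[330,148],[297,170]]))):
    q=atz(c,px,.11)-[b[0],b[1],0]; cc,n=np.cos(b[2]),np.sin(b[2])
    print("yellow ends bath xy",np.round(np.c_[q[:,0]*cc+q[:,1]*n+.072,-q[:,0]*n+q[:,1]*cc],4).tolist())
B=[[.03,.03,.04],[.03,-.03,.04]]; Q=[[-.032,.015,.122],[-.032,-.015,.122],[-.044,-.015,.122],[-.044,.015,.122]]
k=fit([(t,B+Q,T([[627,198],[707,235],[633,277],[675,293],[668,313],[623,298]]))],[.4,-.2,0])
np.save("b.npy",b);np.save("k.npy",k)
vis=[]
for c,n in((t,"t"),(s,"s")):
    im=cv2.resize(c["frame"],None,fx=4,fy=4,interpolation=cv2.INTER_CUBIC)
    for M,p in((C,b),(Q,k),([[.03,.03,.04],[.03,-.03,.04],[-.03,-.03,.04],[-.03,.03,.04]],k),([[.03,.03,0],[.03,-.03,0],[-.03,-.03,0],[-.03,.03,0]],k)):
        cv2.polylines(im,[np.int32(proj(c,w(p,M))*4+1.5)],True,(255,255,0),1)
    vis.append(im)
a=vis[0][720:1120,1460:1780]; e=vis[1][880:1280,920:1240]
cv2.imwrite("pics/fit.png",np.hstack([a,e]))
print("tab world",w(k,[[-.038,0,.102]]),"rim_mid",w(b,[[-.072,0,.11]]))
E
python3 fit.py
```

```text
[ 0.5847 -0.0228 -0.2347] 
 [[-0.5  0.8  0.9 -1.3  0.1 -0.7 -1.3 -0.3]
 [-1.1 -0.8 -0.3 -0.4 -0.6  0.3 -0.7 -1.5]]
[ 0.5832 -0.0226 -0.236 ] 
 [[-0.5  0.8  0.8 -1.3]
 [-0.6 -0.1  0.4  0.2]]
[ 0.5867 -0.0233 -0.233 ] 
 [[ 0.6 -0.  -0.8  0.1]
 [-0.2  0.9 -0.1 -1. ]]
yellow ends bath xy [[-0.0018, 0.0598], [-0.0021, -0.0111], [-0.0033, -0.0336], [-0.0014, -0.061]]
yellow ends bath xy [[0.0044, 0.0605], [0.0034, -0.0129], [0.0044, -0.0335], [0.0035, -0.0606]]
[ 0.5355 -0.2823 -0.4303] 
 [[-0.5  0.3 -0.5  0.3  0.1  0.2]
 [ 0.  -0.1 -0.2  0.8  0.3 -1. ]]
tab world [[ 0.50095733 -0.26646836  0.102     ]] rim_mid [[ 0.51471372 -0.00602405  0.11      ]]
```

View pics/fit.png

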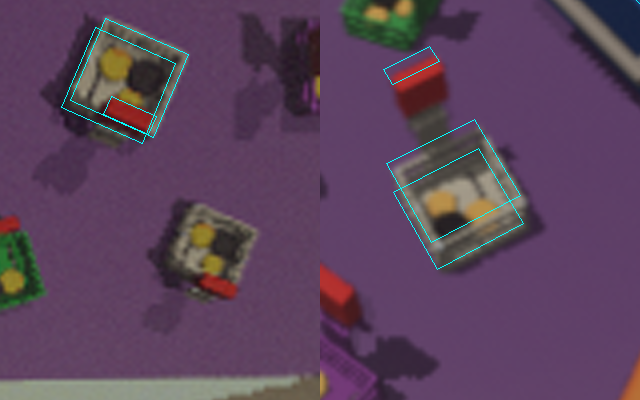

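```bash
cat > fit2.py <<'E'
from fit import *
print("----")
o2=[(t,B+Q,T([[627,198],[707,235],[633,277],[675,293],[668,313],[623,298]])),(s,[[-.03,-.03,.04],[-.03,.03,.04],[.03,-.03,0],[-.044,-.015,.122],[-.044,.015,.122]],S([[75,490],[163,450],[125,590],[71,397],[117,377]]))]
k=fit(o2,k);fit(o2[1:],k); np.save("k.npy",k)
print("tab world",w(k,[[-.038,0,.102]]),"hook target at y=.02",w(b,[[-.072,.02,.11]]))
o=ctrl.get_obs()
from scipy.spatial.transform import Rotation as R
r=R.from_euler('xyz',o['eef_rot']); g=w(k,[[-.038,0,0.105-ctrl.grip_depth]])[0]
for z in(.0,.05,.09): print(z,r.inv().apply(g+[0,0,z]-o['ee_pos'])*100,(r.inv()*R.from_euler('xyz',[np.pi,0,k[2]])).as_rotvec())
E
python3 fit2.py|sed -n '/----/,$p'
```

```text
----
[ 0.5386 -0.2824 -0.4329] 
 [[-0.4  0.3 -0.5  0.2  0.1  0.1 -1.1 -1.2 -0.9 -0.9 -0.8]
 [-1.1 -1.2 -1.5 -0.5 -1.  -2.3 -1.  -2.   0.5 -1.3 -2. ]]
[ 0.5426 -0.284  -0.4401] 
 [[-0.2 -0.2 -0.2  0.2  0.3]
 [ 0.2 -0.7  1.8 -0.  -0.6]]
tab world [[ 0.50413863 -0.26647759  0.102     ]] hook target at y=.02 [[0.5193643  0.01342774 0.11      ]]
0.0 [-13.86070247 -39.52108798   8.04105231] [-4.77430707e-04  9.35871209e-04 -8.19137113e-01]
0.05 [-13.86580005 -39.52140526   3.04105492] [-4.77430707e-04  9.35871209e-04 -8.19137113e-01]
0.09 [-13.86987811 -39.52165909  -0.95894299] [-4.77430707e-04  9.35871209e-04 -8.19137113e-01]
```

Request:
play_rows(steps=[[[-4,-11.5,-0.5,0,0,-0.25,0.6],[-8,-23,-1,0,0,-0.5,0.6],[-11,-31,-1,0,0,-0.7,0.6],[-13.87,-39.52,-1,0,0,-0.819,0.6],[-13.87,-39.52,-1,0,0,-0.819,0.6],[-13.87,-39.52,-1,0,0,-0.819,0.6],[-13.87,-39.52,-1,0,0,-0.819,0.6],[-13.87,-39.52,-1,0,0,-0.819,0.6],[-13.87,-39.52,-1,0,0,-0.819,0.6],[-13.87,-39.52,-1,0,0,-0.819,0.6],[-13.87,-39.52,-1,0,0,-0.819,0.6],[-13.87,-39.52,-1,0,0,-0.819,0.6],[-13.87,-39.52,-1,0,0,-0.819,0.6],[-13.87,-39.52,-1,0,0,-0.819,0.6]]], force=15)

```text
time_s: 1.27
ee_pos: [0.5033, -0.2673, 0.1765]
eef_rot: [-3.141, 0.001, -0.434]
force: [-0.4, 0.1, 0.4]
grip_width: 0.056
```

Request:
play_rows(steps=[[[0.1,0,1.5,0,0,0,0.6],[0.1,0,3,0,0,0,0.6],[0.1,0,4.5,0,0,0,0.6],[0.1,0,6,0,0,0,0.6],[0.1,0,7.5,0,0,0,0.6],[0.1,0,9,0,0,0,0.6],[0.1,0,9,0,0,0,0.6],[0.1,0,9,0,0,0,0.6]]])

```text
time_s: 1.93
ee_pos: [0.5032, -0.2684, 0.0865]
eef_rot: [-3.141, 0.002, -0.436]
force: [-0.3, -0.4, 0.9]
grip_width: 0.0567
```

```bash
cat > two.py <<'E'
from h import *
import sys
# two.py name cx_t cy_t cx_s cy_s half zoom
fn=sys.argv[1]; a=list(map(int,sys.argv[2:])); v=[]
for n,x,y in(("top",a[0],a[1]),("scene",a[2],a[3])):
    f=ctrl.camera(n)["frame"][y-a[4]:y+a[4],x-a[4]:x+a[4]]
    v.append(np.clip(cv2.resize(f,None,fx=a[5],fy=a[5],interpolation=cv2.INTER_CUBIC)*1.4,0,255))
cv2.imwrite("pics/"+fn,np.hstack(v))
E
python3 two.py g1.png 396 205 262 250 40 5
```

```text
[ WARN:0@3.395] global loadsave.cpp:1063 imwrite_ Unsupported depth image for selected encoder is fallbacked to CV_8U.
```

View pics/g1.png

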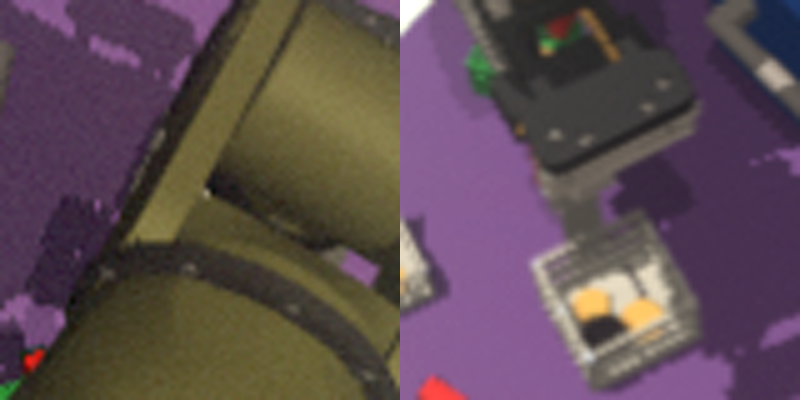

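The top camera is blocked by the arm. In the scene view the near finger stands in front of the tab, with the neck at (578,215) and the basket unmoved. I'll close now.

Request:
play_rows(steps=[[[0,0,0,0,0,0,0.3],[0,0,0,0,0,0,0.2],[0,0,0,0,0,0,0.1],[0,0,0,0,0,0,0],[0,0,0,0,0,0,0],[0,0,0,0,0,0,0],[0,0,0,0,0,0,0],[0,0,0,0,0,0,0],[0,0,0,0,0,0,0]]], force=25)

```text
time_s: 2.78
ee_pos: [0.5041, -0.2684, 0.0876]
eef_rot: [-3.141, -0.0, -0.435]
force: [-0.6, -0.5, 0.2]
grip_width: 0.0012
```

Request:
play_rows(steps=[[[0,0,-1,0,0,0,0],[0,0,-3,0,0,0,0],[0,0,-6,0,0,0,0],[0,0,-9,0,0,0,0],[0,0,-12,0,0,0,0],[0,0,-14,0,0,0,0],[0,0,-14,0,0,0,0],[0,0,-14,0,0,0,0]]])

```text
time_s: 3.45
ee_pos: [0.5043, -0.2686, 0.229]
eef_rot: [-3.141, -0.003, -0.435]
force: [-0.0, -1.3, -0.7]
grip_width: 0.0003
```

```bash
python3 - <<'E'
from h import *
c=ctrl.camera("scene"); t=ctrl.camera("top"); o=ctrl.get_obs()
print(o['force'],o['grip_width'],o['ee_pos'],o['eef_rot'])
p=np.int32(proj(c,[[.505,-.268,.2]])[0]);print(p)
x,y=p; im=c["frame"][max(0,y-60):y+60,x-60:x+60]; im=cv2.resize(im,None,fx=5,fy=5,interpolation=cv2.INTER_CUBIC)
cv2.imwrite("pics/g2.png",cv2.convertScaleAbs(im,alpha=1.4))
E
```

```text
[-0.42187635  0.90259008  0.41577314] 0.0004380462664210203 [ 0.50369972 -0.26819862  0.22681308] [-3.14091963e+00  1.11428669e-03 -4.35107575e-01]
[249 219]
```

View pics/g2.png

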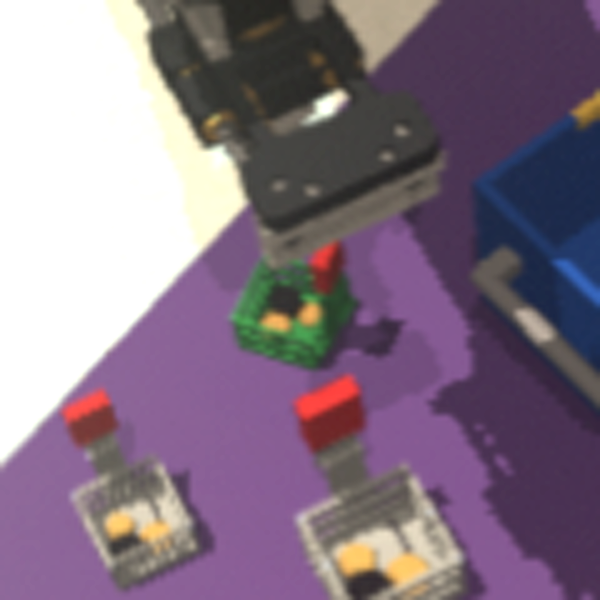

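The grasp missed: the fingers shut to 0.0003 and the basket still stands where it was (tab at (330,415) in the crop). I'll overlay where the calibration says the gripper is to find out why.

```bash
python3 - <<'E'
from h import *
from scipy.spatial.transform import Rotation as R
o=ctrl.get_obs(); print(ctrl.grip_depth)
r=R.from_euler('xyz',o['eef_rot']); W=lambda L:r.apply(L)+o['ee_pos']
v=[]
for n in("scene","top"):
    c=ctrl.camera(n)
    k=5; im=cv2.convertScaleAbs(cv2.resize(c["frame"],None,fx=k,fy=k,interpolation=cv2.INTER_CUBIC),alpha=1.4)
    d=lambda L,col:cv2.polylines(im,[np.int32(proj(c,W(np.array(L,float)))*k+2)],True,col,2)
    d([[0,0,0],[0,0,-.097]],(0,255,255))
    d([[-.088,-.0375,-.097],[-.088,.0375,-.097],[.088,.0375,-.097],[.088,-.0375,-.097]],(255,255,0))
    d([[-.0125,-.008,0],[-.0125,.008,0],[.0125,.008,0],[.0125,-.008,0]],(255,0,255))
    u=np.int32(proj(c,o['ee_pos'])[0]*k); print(n,u/k)
    v.append(im[max(0,u[1]-400):u[1]+200,max(0,u[0]-300):u[0]+300])
h=min(x.shape[0] for x in v); 
cv2.imwrite("pics/g3.png",cv2.resize(np.hstack([x[:h] for x in v]),None,fx=.66,fy=.66))
E
```

```text
0.0188
scene [247.8 212.8]
top [406.4 201.6]
```

View pics/g3.png

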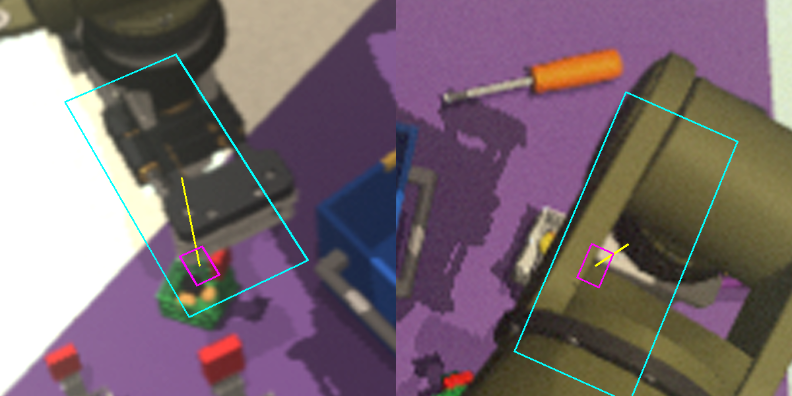

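```bash
python3 - <<'E'
from h import *
import pickle
from scipy.spatial.transform import Rotation as R
c0=pickle.load(open("scene.pkl","rb"));t0=pickle.load(open("top.pkl","rb"))
for c in(c0,t0): print("base origin px",proj(c,[[0,0,0],[0,0,.1]]))
o=ctrl.get_obs(); now=ctrl.camera("scene")
def crop(c,p,rot,g,x0,y0,x1,y1,k,ov=True):
    r=R.from_euler('xyz',rot); im=cv2.convertScaleAbs(cv2.resize(c["frame"],None,fx=k,fy=k,interpolation=cv2.INTER_CUBIC),alpha=1.8)
    d=lambda L,col:cv2.polylines(im,[np.int32((proj(c,r.apply(np.array(L,float))+p)+.5)*k)],True,col,1)
    if ov:
        d([[0,0,0],[0,0,-.097]],(0,255,255))
        d([[-.088,-.0375,-.097],[-.088,.0375,-.097],[.088,.0375,-.097],[.088,-.0375,-.097]],(255,255,0))
        for s in(-1,1): d([[s*g/2,-.008,0],[s*g/2,.008,0],[s*(g/2+.0125),.008,0],[s*(g/2+.0125),-.008,0]],(255,0,255))
    return im[y0*k:y1*k,x0*k:x1*k]
a=crop(c0,np.array([.17233,-.522,.1664]),[-3.1415,.0011,-1.252],.094,0,130,100,250,4)
b=crop(now,o['ee_pos'],o['eef_rot'],0,200,130,300,250,4,False)
e=crop(t0,np.array([.17233,-.522,.1664]),[-3.1415,.0011,-1.252],.094,470,325,620,400,4)[:, :]
im=np.hstack([a,b]); im=im[:480]; z=np.zeros((120,800,3),np.uint8); 
cv2.imwrite("pics/g4.png",im); cv2.imwrite("pics/g5.png",e)
E
```

```text
base origin px [[186.34478879 114.72138128]
 [179.3817261   91.24980182]]
base origin px [[291.34905519 405.62359325]
 [289.24606522 418.85609549]]
```

View pics/g4.png

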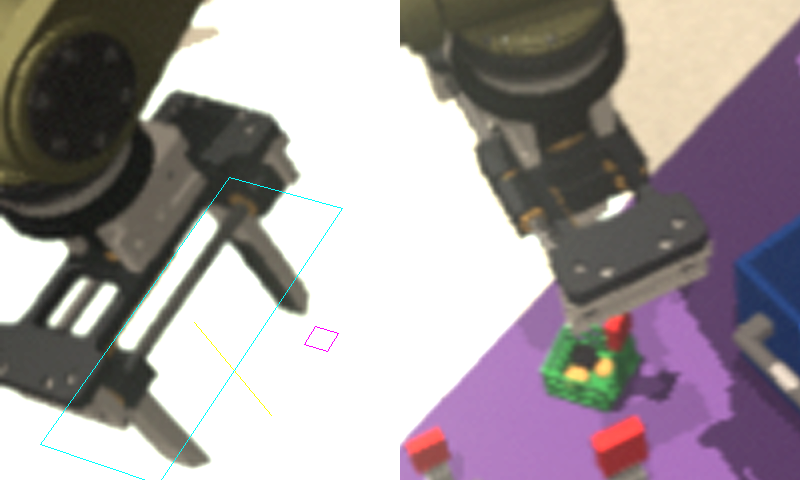

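In the left half (start pose) the real fingertips are at crop (305,308) and (200,465), with their midpoint near (250,385). The reported TCP projects to (271,415). So the real tips are about 3 cm off from the reported pose, probably higher. I'll triangulate with the top view.

View pics/g5.png

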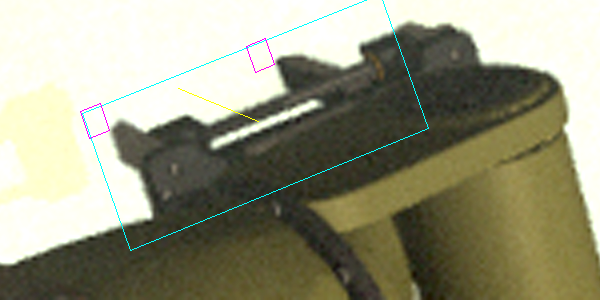

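```bash
python3 - <<'E'
from h import *
import pickle
from scipy.optimize import least_squares
from scipy.spatial.transform import Rotation as R
s=pickle.load(open("scene.pkl","rb"));t=pickle.load(open("top.pkl","rb"))
p=np.array([.17233,-.522,.1664]); r=R.from_euler('xyz',[-3.1415,.0011,-1.252])
tips=r.apply([[-.053,0,0],[.053,0,0]])+p
ps=(proj(s,tips)+.5-[0,130])*4; pt=(proj(t,tips)+.5-[470,325])*4; print(ps,pt)
i=np.argmin(ps[:,1]); order=[i,1-i]
os_=np.array([[297,306],[197,462]])/4-.5+[0,130]
j=np.argmax(pt[:,0]); ot=np.array([[284,74],[121,142]])/4-.5+[470,325]
f=lambda d:np.r_[(proj(s,tips[order]+d)-os_).ravel(),(proj(t,tips[[j,1-j]]+d)-ot).ravel()]
q=least_squares(f,np.zeros(3)); print("world off",q.x,"tool off",r.inv().apply(q.x),"res",q.fun.round(1))
E
```

```text
[[321.03231401 339.18086997]
 [221.03054875 494.70337356]] [[ 95.27476847 120.71619099]
 [260.35922043  55.57276752]]
world off [-0.00458499  0.00091735  0.03054165] tool off [-0.00234176  0.00406362 -0.03053947] res [-0.3 -0.1 -1.2  0.2  0.2 -0.3 -1.4 -0.5]
```

Triangulated: the real gripper sits about 30 mm higher than reported, with a lateral error of about 4 mm or less. I'll confirm by touching a clear spot of bench gently with the fingers shut.

Request:
play_rows(steps=[[[-4,6,0,0,0,0,0],[-8,12,0,0,0,0,0],[-12,18,0,0,0,0,0],[-16.4,24.1,3,0,0,0,0],[-16.4,24.1,7,0,0,0,0],[-16.4,24.1,11,0,0,0,0],[-16.4,24.1,15,0,0,0,0],[-16.4,24.1,18,0,0,0,0],[-16.4,24.1,20,0,0,0,0],[-16.4,24.1,20.5,0,0,0,0],[-16.4,24.1,20.5,0,0,0,0],[-16.4,24.1,20.5,0,0,0,0],[-16.4,24.1,20.5,0,0,0,0]]])

```text
time_s: 4.78
ee_pos: [0.2541, -0.4181, 0.0236]
eef_rot: [3.141, 0.0, -0.435]
force: [0.6, -0.6, 0.7]
grip_width: 0.0004
```

Request:
play_rows(steps=[[[0,0,0.3,0,0,0,0],[0,0,0.6,0,0,0,0],[0,0,0.9,0,0,0,0],[0,0,1.2,0,0,0,0],[0,0,1.5,0,0,0,0]]])

```text
time_s: 5.2
ee_pos: [0.2543, -0.4181, 0.0086]
eef_rot: [3.141, -0.0, -0.435]
force: [0.0, 0.2, 0.4]
grip_width: 0.0007
```

Request:
play_rows(steps=[[[0,0,0.3,0,0,0,0],[0,0,0.6,0,0,0,0],[0,0,0.9,0,0,0,0],[0,0,1.1,0,0,0,0],[0,0,1.1,0,0,0,0]]])

```text
time_s: 5.62
ee_pos: [0.2542, -0.4179, -0.0029]
eef_rot: [3.141, 0.0, -0.435]
force: [-0.4, 0.1, -0.2]
grip_width: 0.0006
```

Reported z is below the bench and there's no contact, so the offset is real. I'll keep going in small steps.

Request:
play_rows(steps=[[[0,0,0.3,0,0,0,0],[0,0,0.6,0,0,0,0],[0,0,0.9,0,0,0,0],[0,0,1.2,0,0,0,0],[0,0,1.5,0,0,0,0],[0,0,1.7,0,0,0,0],[0,0,1.7,0,0,0,0]]])

```text
time_s: 6.2
ee_pos: [0.2541, -0.4177, -0.0204]
eef_rot: [-3.141, 0.001, -0.435]
force: [1.0, 0.5, -0.5]
grip_width: 0.0006
```

Request:
play_rows(steps=[[[0,0,0.1,0,0,0,0],[0,0,0.2,0,0,0,0],[0,0,0.3,0,0,0,0],[0,0,0.3,0,0,0,0]]])

```text
time_s: 6.53
ee_pos: [0.254, -0.4176, -0.0235]
eef_rot: [-3.141, 0.001, -0.435]
force: [-0.6, -0.6, -0.3]
grip_width: 0.0004
```

Request:
play_rows(steps=[[[0,0,0.1,0,0,0,0],[0,0,0.2,0,0,0,0],[0,0,0.3,0,0,0,0],[0,0,0.3,0,0,0,0]]])

```text
time_s: 6.87
ee_pos: [0.2539, -0.4175, -0.0267]
eef_rot: [-3.141, 0.001, -0.435]
force: [0.8, -0.0, -0.4]
grip_width: 0.0006
```

Request:
play_rows(steps=[[[0,0,0.1,0,0,0,0],[0,0,0.2,0,0,0,0],[0,0,0.2,0,0,0,0]]])

```text
time_s: 7.12
ee_pos: [0.2539, -0.4174, -0.0289]
eef_rot: [-3.141, 0.001, -0.435]
force: [0.8, 1.0, -0.1]
grip_width: 0.0006
```

Request:
play_rows(steps=[[[0,0,0.1,0,0,0,0],[0,0,0.2,0,0,0,0],[0,0,0.2,0,0,0,0]]])

```text
time_s: 7.37
ee_pos: [0.2538, -0.4173, -0.0311]
eef_rot: [-3.141, 0.002, -0.435]
force: [0.5, -0.3, -0.2]
grip_width: 0.0
```

Request:
play_rows(steps=[[[0,0,0.1,0,0,0,0],[0,0,0.2,0,0,0,0],[0,0,0.2,0,0,0,0]]])

```text
time_s: 7.62
ee_pos: [0.2538, -0.4172, -0.0333]
eef_rot: [-3.141, 0.002, -0.435]
force: [0.3, -0.3, 0.6]
grip_width: 0.0006
```

Request:
play_rows(steps=[[[0,0,0.1,0,0,0,0],[0,0,0.2,0,0,0,0],[0,0,0.2,0,0,0,0]]])

```text
time_s: 7.87
ee_pos: [0.2537, -0.4171, -0.0355]
eef_rot: [-3.14, 0.002, -0.435]
force: [-0.2, -0.1, -0.1]
grip_width: 0.0001
```

Request:
play_rows(steps=[[[0,0,0.1,0,0,0,0],[0,0,0.2,0,0,0,0],[0,0,0.2,0,0,0,0]]])

```text
time_s: 8.12
ee_pos: [0.2537, -0.417, -0.0378]
eef_rot: [-3.14, 0.002, -0.435]
force: [-0.7, 0.4, 0.1]
grip_width: 0.0005
```

Request:
play_rows(steps=[[[0,0,0.1,0,0,0,0],[0,0,0.2,0,0,0,0],[0,0,0.2,0,0,0,0]]])

```text
time_s: 8.37
ee_pos: [0.2538, -0.4172, -0.0384]
eef_rot: [-3.141, 0.002, -0.435]
force: [-3.9, 8.0, 23.7]
grip_width: 0.0004
```

Contact came at reported z ≈ -0.038, so the real tips are 38 mm above the reported TCP. I'll use that offset and go back to the tab.

Request:
play_rows(steps=[[[0,0,-4,0,0,0,0.6],[0,0,-8,0,0,0,0.6],[0,0,-12,0,0,0,0.6],[0,0,-16,0,0,0,0.6],[2,-3,-17.8,0,0,0,0.6],[4,-6,-17.8,0,0,0,0.6],[6,-9,-17.8,0,0,0,0.6],[8,-12,-17.8,0,0,0,0.6],[10.5,-15.5,-17.8,0,0,0,0.6],[13,-19,-17.8,0,0,0,0.6],[15,-22,-17.8,0,0,0,0.6],[16.6,-24.5,-17.8,0,0,0,0.6],[16.6,-24.5,-17.8,0,0,0,0.6],[16.6,-24.5,-17.8,0,0,0,0.6],[16.6,-24.5,-17.8,0,0,0,0.6]]])

```text
time_s: 9.62
ee_pos: [0.5073, -0.2654, 0.1393]
eef_rot: [-3.141, 0.003, -0.434]
force: [0.6, -0.1, 0.3]
grip_width: 0.0562
```

Request:
play_rows(steps=[[[0,0,1.5,0,0,0,0.6],[0,0,3,0,0,0,0.6],[0,0,4.5,0,0,0,0.6],[0,0,6,0,0,0,0.6],[0,0,7,0,0,0,0.6],[0,0,8,0,0,0,0.6],[0,0,9,0,0,0,0.6],[0,0,9,0,0,0,0.6]]])

```text
time_s: 10.28
ee_pos: [0.5061, -0.2651, 0.0476]
eef_rot: [-3.14, 0.005, -0.435]
force: [-0.4, 0.0, -0.2]
grip_width: 0.0561
```

Request:
play_rows(steps=[[[0,0,0,0,0,0,0.4],[0,0,0,0,0,0,0.3],[0,0,0,0,0,0,0.2],[0,0,0,0,0,0,0.1],[0,0,0,0,0,0,0],[0,0,0,0,0,0,0],[0,0,0,0,0,0,0],[0,0,0,0,0,0,0],[0,0,0,0,0,0,0]]], force=25)

```text
time_s: 11.03
ee_pos: [0.5062, -0.2652, 0.0478]
eef_rot: [-3.141, 0.004, -0.435]
force: [-1.8, -0.5, 1.4]
grip_width: 0.0118
```

Request:
play_rows(steps=[[[0,0,-0.5,0,0,0,0],[0,0,-1.5,0,0,0,0],[0,0,-3,0,0,0,0],[0,0,-5,0,0,0,0],[0,0,-7,0,0,0,0],[0,0,-9,0,0,0,0],[0,0,-11,0,0,0,0],[0,0,-13,0,0,0,0],[0,0,-14,0,0,0,0],[0,0,-14,0,0,0,0],[0,0,-14,0,0,0,0]]])

```text
time_s: 11.95
ee_pos: [0.5066, -0.2655, 0.1875]
eef_rot: [-3.141, 0.005, -0.435]
force: [-0.5, 0.4, -3.5]
grip_width: 0.0119
```

```bash
python3 - <<'E'
from h import *
from scipy.spatial.transform import Rotation as R
b=np.load("b.npy"); o=ctrl.get_obs(); r=R.from_euler('xyz',o['eef_rot']); print(o['ee_pos'],o['eef_rot'],o['force'],o['grip_width'])
print(r.inv().apply(np.array([.5213,.0151,o['ee_pos'][2]])-o['ee_pos'])*100,(r.inv()*R.from_euler('xyz',[np.pi,0,b[2]])).as_rotvec())
E
```

```text
[ 0.5065694  -0.26551376  0.1874862 ] [-3.14054226  0.00454367 -0.43508674] [-0.53656867  0.39788711 -3.46190639] 0.011860558439915828
[-10.49163463 -26.06780959   0.07505247] [-0.00150218  0.0044232  -0.20041143]
```

Request:
play_rows(steps=[[[-1.3,-3.3,0,0,0,-0.02,0],[-2.6,-6.5,0,0,0,-0.05,0],[-3.9,-9.8,0,0,0.001,-0.08,0],[-5.2,-13,0,0,0.002,-0.1,0],[-6.5,-16.3,0,0,0.003,-0.13,0],[-7.9,-19.5,0,-0.001,0.004,-0.15,0],[-9,-22.3,0.05,-0.001,0.004,-0.17,0],[-10,-24.8,0.05,-0.001,0.004,-0.19,0],[-10.49,-26.07,0.08,-0.001,0.004,-0.2,0],[-10.49,-26.07,0.08,-0.001,0.004,-0.2,0],[-10.49,-26.07,0.08,-0.001,0.004,-0.2,0],[-10.49,-26.07,0.08,-0.001,0.004,-0.2,0],[-10.49,-26.07,0.08,-0.001,0.004,-0.2,0]]])

```text
time_s: 13.03
ee_pos: [0.5212, 0.0141, 0.187]
eef_rot: [-3.141, 0.001, -0.236]
force: [-0.2, -0.0, -2.4]
grip_width: 0.0116
```

```bash
cat > ov.py <<'E'
from fit import w
from h import *
import sys
# overlay model of held basket at its believed pose, bath fit; ov.py fn
b=np.load("b.npy"); o=ctrl.get_obs(); print(o['ee_pos'],o['eef_rot'],o['force'],o['grip_width'])
yaw=o['eef_rot'][2]; off=np.array([-.0014,.0021]); c_,s_=np.cos(yaw),np.sin(yaw)
tab=o['ee_pos'][:2]+[c_*off[0]+s_*off[1], s_*off[0]-c_*off[1]]
tz=o['ee_pos'][2]+.102-.0478
p=[tab[0]+.038*c_,tab[1]+.038*s_,yaw]; up=np.array([0,0,tz-.102])
k=6; v=[]
for n,hw,hh in(("scene",33,45),("top",33,45)):
    c=ctrl.camera(n); im=cv2.convertScaleAbs(cv2.resize(c["frame"],None,fx=k,fy=k,interpolation=cv2.INTER_CUBIC),alpha=1.6)
    d=lambda L,col:cv2.polylines(im,[np.int32((proj(c,L)+.5)*k)],True,col,1)
    for z in(0,.04): d(w(p,[[.03,.03,z],[.03,-.03,z],[-.03,-.03,z],[-.03,.03,z]])+up,(255,255,0))
    d(w(p,[[-.038,-.015,.086],[-.038,.015,.086],[-.038,.015,.122],[-.038,-.015,.122]])+up,(0,255,255))
    for x in(-.075,-.069): d(w(b,[[x,-.125,.11],[x,.125,.11]]),(0,255,0))
    u=np.int32(proj(c,[tab[0],tab[1],tz-.05])[0])
    v.append(im[(u[1]-hh)*k:(u[1]+hh)*k,(u[0]-hw)*k:(u[0]+hw)*k])
    print(n,u)
cv2.imwrite("pics/"+sys.argv[1],np.hstack(v))
E
python3 ov.py o1.png | tail -4
```

```text
tab world [[ 0.50095733 -0.26646836  0.102     ]] rim_mid [[ 0.51471372 -0.00602405  0.11      ]]
[0.52116029 0.01413331 0.18695645] [-3.14134773e+00  1.08481166e-03 -2.36481696e-01] [-2.02900522e-01 -1.51297769e-03 -2.43634769e+00] 0.011624846003219268
scene [327 144]
top [281 197]
```

View pics/o1.png

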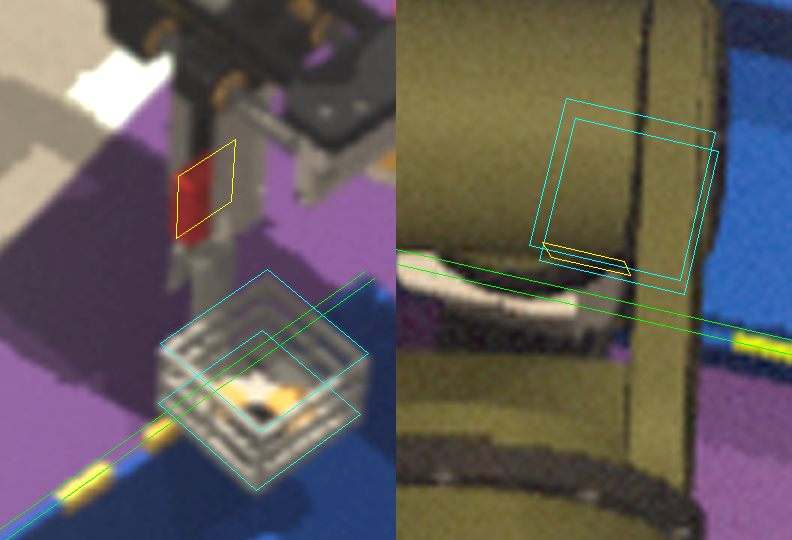

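Scene view: the basket matches its model to about 0.5 px, with its lower corner at (258,490). The rim sits about 1 px to the lower right of the joint fit, so I'll shift the hook +1.7 mm along tool x. Then I'll lower in stages.

Request:
play_rows(steps=[[[0.17,0,1,0,0,0,0],[0.17,0,2,0,0,0,0],[0.17,0,2.5,0,0,0,0],[0.17,0,2.8,0,0,0,0],[0.17,0,3.1,0,0,0,0],[0.17,0,3.4,0,0,0,0],[0.17,0,3.4,0,0,0,0]]])

```text
time_s: 13.72
ee_pos: [0.5227, 0.0139, 0.1527]
eef_rot: [-3.141, 0.001, -0.236]
force: [-0.8, -0.5, -2.9]
grip_width: 0.0122
```

Request:
play_rows(steps=[[[0,0,0.7,0,0,0,0],[0,0,1.4,0,0,0,0],[0,0,2.1,0,0,0,0],[0,0,2.8,0,0,0,0],[0,0,3.5,0,0,0,0],[0,0,3.8,0,0,0,0],[0,0,3.8,0,0,0,0]]])

```text
time_s: 14.3
ee_pos: [0.5223, 0.0139, 0.1138]
eef_rot: [-3.142, 0.003, -0.236]
force: [-0.5, 0.6, -2.5]
grip_width: 0.0121
```

Request:
play_rows(steps=[[[0,0,0.2,0,0,0,0],[0,0,0.4,0,0,0,0],[0,0,0.6,0,0,0,0],[0,0,0.8,0,0,0,0],[0,0,0.8,0,0,0,0]]])

```text
time_s: 14.72
ee_pos: [0.5222, 0.0139, 0.1054]
eef_rot: [3.142, 0.003, -0.236]
force: [0.3, -0.5, -2.0]
grip_width: 0.0118
```

Request:
play_rows(steps=[[[0.02,0,0.2,0,0,0,0],[0.04,0,0.4,0,0,0,0],[0.04,0,0.6,0,0,0,0],[0.04,0,0.6,0,0,0,0]]])

```text
time_s: 15.05
ee_pos: [0.5223, 0.0139, 0.099]
eef_rot: [3.141, 0.004, -0.236]
force: [0.4, -0.3, -3.4]
grip_width: 0.0117
```

Request:
play_rows(steps=[[[0,0,0.2,0,0,0,0],[0,0,0.4,0,0,0,0],[0,0,0.6,0,0,0,0],[0,0,0.6,0,0,0,0]]])

```text
time_s: 15.38
ee_pos: [0.5221, 0.0139, 0.0925]
eef_rot: [3.141, 0.004, -0.236]
force: [-0.2, 0.2, -2.6]
grip_width: 0.0118
```

Request:
play_rows(steps=[[[0.02,0,0.1,0,0.004,0,0],[0.02,0,0.2,0,0.004,0,0],[0.02,0,0.3,0,0.004,0,0],[0.02,0,0.3,0,0.004,0,0]]])

```text
time_s: 15.72
ee_pos: [0.5222, 0.0138, 0.0893]
eef_rot: [3.141, 0.0, -0.236]
force: [0.4, -0.6, -1.4]
grip_width: 0.012
```

Request:
play_rows(steps=[[[0,0,0.1,0,0,0,0],[0,0,0.1,0,0,0,0]]])

```text
time_s: 15.88
ee_pos: [0.5222, 0.0138, 0.0882]
eef_rot: [3.141, 0.001, -0.236]
force: [0.2, 0.1, -2.8]
grip_width: 0.0116
```

Request:
play_rows(steps=[[[0,0,0.1,0,0,0,0],[0,0,0.1,0,0,0,0]]])

```text
time_s: 16.05
ee_pos: [0.5223, 0.0138, 0.0875]
eef_rot: [3.141, 0.0, -0.236]
force: [-0.7, 0.0, 0.7]
grip_width: 0.0119
```

The hook rests on the plain rim at reported z 0.0875, as predicted. Now I'll slide it toward the notch, about 41 mm along tool +y.

Request:
play_rows(steps=[[[0,0,0.03,0,0,0,0],[0,0,0.03,0,0,0,0],[0,0.3,0.03,0,0,0,0],[0,0.6,0.03,0,0,0,0],[0,0.9,0.03,0,0,0,0],[0,1.2,0.03,0,0,0,0],[0,1.5,0.03,0,0,0,0],[0,1.5,0.03,0,0,0,0]]])

```text
time_s: 16.72
ee_pos: [0.5189, -0.0013, 0.0874]
eef_rot: [3.141, -0.0, -0.237]
force: [0.5, 1.7, 5.0]
grip_width: 0.0117
```

Request:
play_rows(steps=[[[0,0.3,0.02,0,0,0,0],[0,0.6,0.02,0,0,0,0],[0,0.9,0.02,0,0,0,0],[0,1.2,0.02,0,0,0,0],[0,1.5,0.02,0,0,0,0],[0,1.8,0.02,0,0,0,0],[0,1.8,0.02,0,0,0,0]]])

```text
time_s: 17.3
ee_pos: [0.5145, -0.0193, 0.0874]
eef_rot: [3.141, -0.0, -0.237]
force: [-1.2, 1.8, 5.5]
grip_width: 0.0121
```

Request:
play_rows(steps=[[[0,0.2,0.02,0,0,0,0],[0,0.4,0.02,0,0,0,0],[0,0.5,0.02,0,0,0,0],[0,0.5,0.02,0,0,0,0]]])

```text
time_s: 17.63
ee_pos: [0.5128, -0.0247, 0.0865]
eef_rot: [3.14, 0.001, -0.237]
force: [0.3, -0.2, -3.7]
grip_width: 0.0116
```

Request:
play_rows(steps=[[[0,0.1,0.02,0,0,0,0],[0,0.1,0.02,0,0,0,0],[0,0.1,0.02,0,0,0,0]]])

```text
time_s: 17.88
ee_pos: [0.5124, -0.0258, 0.0861]
eef_rot: [3.14, 0.001, -0.237]
force: [-0.1, -0.2, -3.4]
grip_width: 0.0118
```

Request:
play_rows(steps=[[[0,0.1,0.02,0,0,0,0],[0,0.1,0.02,0,0,0,0],[0,0.1,0.02,0,0,0,0]]])

```text
time_s: 18.13
ee_pos: [0.5122, -0.0265, 0.0859]
eef_rot: [3.14, 0.001, -0.237]
force: [0.9, 3.1, -2.3]
grip_width: 0.0115
```

The force dropped to weight only and z sank, so the hook is in the notch. It has just touched the far side wall. I'll back off 1 mm and lower.

Request:
play_rows(steps=[[[0,-0.1,0.05,0,0,0,0],[0,-0.1,0.15,0,0,0,0],[0,-0.1,0.3,0,0,0,0],[0,-0.1,0.45,0,0,0,0],[0,-0.1,0.6,0,0,0,0],[0,-0.1,0.6,0,0,0,0]]])

```text
time_s: 18.63
ee_pos: [0.5122, -0.0256, 0.0795]
eef_rot: [3.14, 0.002, -0.237]
force: [-0.5, -0.1, -3.0]
grip_width: 0.0119
```

Request:
play_rows(steps=[[[0,0,0.1,0,0,0,0],[0,0,0.2,0,0,0,0],[0,0,0.2,0,0,0,0]]])

```text
time_s: 18.88
ee_pos: [0.5122, -0.0256, 0.0775]
eef_rot: [3.14, 0.002, -0.237]
force: [-0.6, -0.1, -1.6]
grip_width: 0.012
```

Request:
play_rows(steps=[[[0,0,0.07,0,0,0,0],[0,0,0.07,0,0,0,0]]])

```text
time_s: 19.05
ee_pos: [0.5123, -0.0256, 0.0775]
eef_rot: [3.14, 0.002, -0.237]
force: [-3.7, 1.7, 4.7]
grip_width: 0.0119
```

It made contact at z 0.0775, exactly 10 mm below the rim rest height, so the hook is home. I'll ease the load, open, and retreat straight up.

Request:
play_rows(steps=[[[0,0,-0.04,0,0,0,0],[0,0,-0.04,0,0,0,0.1],[0,0,-0.04,0,0,0,0.25],[0,0,-0.04,0,0,0,0.4],[0,0,-0.04,0,0,0,0.4],[0,0,-0.04,0,0,0,0.4],[0,0,-0.04,0,0,0,0.4]]])

```text
time_s: 19.63
ee_pos: [0.5123, -0.0256, 0.0779]
eef_rot: [3.14, 0.001, -0.237]
force: [0.4, -0.0, 0.3]
grip_width: 0.0372
```

Request:
play_rows(steps=[[[0,0,-0.5,0,0,0,0.4],[0,0,-1.5,0,0,0,0.4],[0,0,-3,0,0,0,0.4],[0,0,-5,0,0,0,0.4],[0,0,-8,0,0,0,0.4],[0,0,-11,0,0,0,0.4],[0,0,-14,0,0,0,0.4],[-3,0,-16,0,0,0,0.4],[-7,0,-16,0,0,0,0.4],[-11,0,-16,0,0,0,0.4],[-15,0,-16,0,0,0,0.4],[-17,0,-16,0,0,0,0.4],[-17,0,-16,0,0,0,0.4],[-17,0,-16,0,0,0,0.4]]])

```text
time_s: 20.8
ee_pos: [0.3473, 0.0146, 0.2394]
eef_rot: [3.141, -0.001, -0.237]
force: [0.9, 0.6, 0.9]
grip_width: 0.0377
```

```bash
python3 - <<'E'
from h import *
import pickle
o=ctrl.get_obs();print(o['ee_pos'],o['force'],o['grip_width'])
v=[]
for n,x,y in(("scene",330,185),("top",300,195)):
    c=ctrl.camera(n); im=cv2.resize(c["frame"][y-50:y+50,x-66:x+66],None,fx=6,fy=6,interpolation=cv2.INTER_CUBIC)
    v.append(im[:,:396] if 0 else im)
    # bystander change check
    p=pickle.load(open(n+".pkl","rb"))["frame"]
    for nm,bx in (dict(bottle=(345,95,375,135),jar=(415,132,440,160),driver=(300,268,338,332)) if n=="scene" else dict(bottle=(170,212,198,240),jar=(170,136,195,160),driver=(358,134,418,156))).items():
        x0,y0,x1,y1=bx; print(n,nm,np.abs(c["frame"][y0:y1,x0:x1].astype(int)-p[y0:y1,x0:x1]).mean().round(1))
im=np.vstack([v[0],v[1]]); im=cv2.convertScaleAbs(cv2.resize(np.hstack(v),None,fx=.5,fy=.5),alpha=1.4)
cv2.imwrite("pics/end.png",cv2.convertScaleAbs(np.vstack([v[0][:, :],v[1]])[::2,::2],alpha=1.4))
E
```

```text
[0.3473439  0.01462818 0.23944625] [0.85619076 0.61787791 0.88683743] 0.03768376891935395
scene bottle 3.9
scene jar 3.2
scene driver 3.5
top bottle 2.0
top jar 2.0
top driver 1.9
```

View pics/end.png

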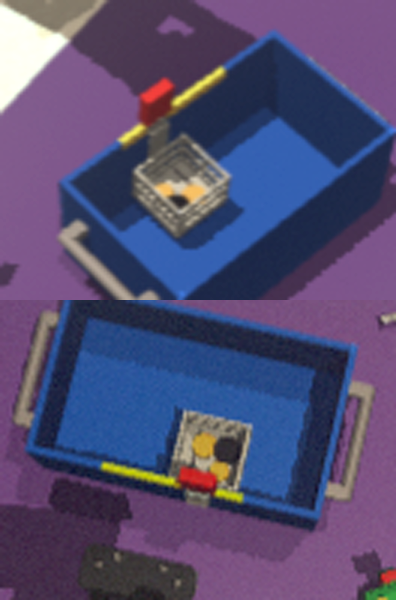

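Both views show the basket hanging level inside the bath. Its hook is in the notch, with yellow edge on either side of the tab (scene (155,105), top (197,480)), and the gripper is clear.

```bash
python3 -c "
from station import ctrl
print(ctrl.hand_in())"
```

```text
the job is handed in; nothing more can be done
None
```

The basket is hanging inside the blue bath with its hook fully home in the notch. The gripper has let go and is clear, and I've handed the job in.

- **First grasp missed:** the fingers shut above the tab on nothing, and the basket didn't move. The real fingertips were about 38 mm higher than the reported tool position. The camera estimate had said about 30 mm, so I settled it by touching a clear spot of bench, at about 24 N. With that correction the second grasp held.
- **Hanging and sliding:** I set the hook on plain rim about 20 mm to the +y side of the rim's middle, not at the suggested ±45 mm. I then slid it about 40 mm to the notch. The readings along the way showed about 8 N on the rim at most, within the 25 N limit.
- **Last checks:**
    - The hook settled exactly 10 mm below its height on the rim, which matches the notch depth.
    - Both cameras show the basket hanging level with yellow edge on either side of the tab.
    - The bottle, jar and screwdriver areas look unchanged between the first and last pictures.
    - The robot's clock read about 21 s at the end. Forces are only reported at the end of each move, so a brief peak in between could have gone unseen.

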